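# Sort the microbiology bench: bottles, Petri dishes and slide box into their trays

### The arm

A 7-joint arm with a two-finger parallel gripper is mounted at the origin on the work surface. World frame = base frame: x ahead of the robot, y to its left, z up, the work surface at z = 0. Lengths are in m, angles in rad, forces in N, time in s.
With the tool pointing down it reaches from about 0.425 to 0.825 m from the base axis. Payload 3.6 kg.
Tool frame: the origin (TCP) lies at the very end of the fingers, on their centre line; the grasp point (between the pads) lies 19 mm behind it; z points along the fingers, y is the line along which they close (so a half turn about z gives the same grasp; the last joint's range is limited). The gripper opens to 93 mm and grips with 3 to 60 N. Pads are 15 mm wide; open, the fingers measure 128 mm over their backs; the gripper's body (75 mm by 188 mm) begins 65 mm behind the grasp point.
Start: joints at [1.234, 0.615, -0.013, 1.423, 0.008, 1.103, -0.04], TCP at [0.198, -0.619, 0.219] pointing down, gripper open.
Joint ranges: [-3.12, 3.12], [-0.3, 2.06], [-1.34, 1.32], [0.26, 2.42], [-1.36, 4.5], [0.01, 1.98], [-2.84, 2.84]. Speed limits (rad/s): [2.79, 2.79, 3.14, 3.14, 3.14, 3.14, 3.14].

### API

Orientations are given as a unit quaternion [x, y, z, w].
In Python, from rig import env gives the robot as it stands.
- The arm moves only by the tool send_rows, never from a script. Its argument "steps" is one flat list of numbers, 4 for each row, row after row: the shift along the world's x, y, z in mm, then the turn about the world's z in rad. In form: [tx, ty, tz, yaw, tx, ty, tz, yaw, ...]. A call has 1 to 8 rows; each row shifts and turns the commanded pose from where the row before left it; what a row does not reach is not made up. A row lasts 1/12 s, in which the tool goes at most 41.7 mm and 7.16 degrees, less where a joint would pass 70% of its speed; a pose out of reach is approached as far as the arm can. A call with a gripper value outside its range is refused whole. "fingers" is the gripper command: -1 is shut, 1 is fully open, values between are in proportion, set as the call begins (left out, the last holds). The fingers move at their own pace and stop on an object; the grip force is fixed at half the most. Time passes only in rows, so rows that do not move let the fingers close. It gives the time, the measured TCP pose, the force, the opening and the grip force at its end, in the units of the state.
- env.sense(): the state, without advancing time (a new reading comes with each control period).
- env.read_camera(name): name is "side" or "top"; returns a dict with "pixels" (480x640x3 uint8, red, green, blue), "fx", "fy", "cx", "cy" (pixels), "pose" (4x4, takes a point from camera to world coordinates). Camera axes: x right, y down, z forward; pixel columns grow to the right and rows downward; lengths in m; the calibration is good to about 2 mm. A picture is of the moment at which its call begins. There is no depth.
- env.close_job(): hands the job in; it is judged then, once.
Trained networks look in a picture, given as the dict that the camera call returned (one of the last four; its "shot" number tells which), for a name from the list of things; names that differ only in an ending like _2 or _b are one class to them, and where a whole thing is asked for, a point or a joint stands for the part that bears it (a point fixed in the world has none). Each returns a list of dicts, best first, with "confidence" (0 to 1); they miss things now and then, are a little off and sometimes report something else, mostly with a low value. They report only what shows in the picture. A call takes as long as a camera call. They do not tell look-alikes from the thing itself.
- env.spot_in(picture, name): "location" ([column, row] in pixels, amid what is visible of it).
- env.pinpoint(picture, name): "location" ([column, row] in pixels: a listed point, or the origin of a listed thing).
The state is a dict: "time": time; "qpos": joint angles; "qd": joint speeds; "effort": joint torques, N m; "tcp_pos": TCP position; "tcp_rot": TCP orientation; "wrist_force": force on the tool from outside, world axes, zero at the start; "ft_torque": the same for the moment, N m; "gripper_width": finger opening in m; "grip_force": force on a finger pad.
Only numpy, scipy, OpenCV 4.12 (cv2) and the standard library are available. Lean on these libraries where they do the work, as an engineer would, in place of code of your own. Each camera call takes 0.05 s, during which the arm holds its last target. There are 200 camera calls.

### The job

Tidy the lab bench by sorting the five loose things into the white trays: stand the two amber bottles upright in the tray with the divider, one in each bay; lay the two Petri dishes flat beside each other in the large tray without a divider, and lay the grey slide box flat in the small tray. Do not knock a bottle over on the way, and leave the glass jar with the red lid where it stands.

Things in the scene. Friction and masses are not known exactly. Their poses are not given: they have to be found in the camera images.
- bottle_a_mid (a point): Screw-cap bottle of amber glass with a black cap, standing upright, loose: body diameter 36 mm up to 55 mm height, then a shoulder, cap 27 mm wide, 80 mm tall overall, about 110 g. This point is on its axis, half-way up (40 mm above its foot); z is up along the axis.
- bottle_b_mid (a point): Screw-cap bottle of amber glass with a black cap, standing upright, loose: body diameter 36 mm up to 55 mm height, then a shoulder, cap 27 mm wide, 80 mm tall overall, about 110 g. This point is on its axis, half-way up (40 mm above its foot); z is up along the axis. Same as the other bottle; either may go in either bay.
- dish_a_mid (a point): Round closed Petri dish of clear plastic with a cream-coloured inside, lying flat, loose: diameter 55 mm, 20 mm high, about 40 g. This point is its centre, 10 mm above its underside; z is up.
- dish_b_mid (a point): Round closed Petri dish of clear plastic with a cream-coloured inside, lying flat, loose: diameter 55 mm, 20 mm high, about 40 g. This point is its centre, 10 mm above its underside; z is up. Same as the other dish.
- slide_box_mid (a point): Grey plastic box for microscope slides with a black seam around it and a blank paper label on top, lying flat, loose: 85 mm along its x, 34 mm along its y, 22 mm high, about 70 g. This point is its centre, 11 mm above its underside; z is up.
- bottle_tray: White plastic tray with one divider, for the bottles; fixed to the bench. 180 mm along its x, 130 mm along its y, 26 mm high, open on top; walls, floor and divider 4 mm thick. The divider runs along y through the middle, as high as the walls, leaving two bays, each 84 mm (x) by 122 mm (y) inside, with their centres at x = +44 and -44 mm. Origin: centre of its underside, on the bench; z up.
- dish_tray: White plastic tray, large and shallow, no divider, for the Petri dishes; fixed to the bench. 180 mm along its x, 130 mm along its y, 14 mm high, open on top; walls and floor 4 mm thick (inside 172 by 122 mm). The dishes lie beside each other along x. Origin: centre of its underside, on the bench; z up.
- slide_tray: White plastic tray, the small shallow one, for the slide box; fixed to the bench. 130 mm along its x, 100 mm along its y, 14 mm high, open on top; walls and floor 4 mm thick (inside 122 by 92 mm). Origin: centre of its underside, on the bench; z up.
- jar: Bystander: clear glass jar with a red lid beside the work, 72 mm in diameter, 95 mm tall, about 450 g, loose; to be left alone. Origin: centre of its underside.
There are look-alikes about, which are no part of the job. What is shaped like the part that bears bottle_b_mid but yellow is not meant.

How it is judged:
By the outcome, as a careful person would: the job done as asked, in the order asked, and still so for the second after the job is handed in, with the robot touching nothing.
It also fails if it takes over 128 s, if anything falls off the work surface, if the arm or the gripper's body presses on something with over 40 N, if the wrist force passes 120 N, or if a joint passes its speed limit or range.

## Working session

There is one attempt and no reset: what is moved stays moved. The work goes in short steps, Python scripts to look and compute and a tool call to move; the robot and the scene stay as the last step left them, time stands still between calls to the robot, and variables do not carry over. Pictures are saved under pics/ and viewed, at most 14 in all, crops included, and the job is handed in when it is done.

Besides the shell and the picture viewer there is one more tool, called after "Call:" as name(argument=value, ...), one argument or row to a line, values as JSON. send_rows: Moves the arm, as the interface text tells. Its arguments: {"type":"object","properties":{"steps":{"type":"array"},"fingers":{"type":"number"}},"required":["steps"]}

```bash
mkdir -p pics; ls
cat > h.py <<'E'
from rig import env
import cv2, numpy as np
def shot(cam,fn=None):
    p=env.read_camera(cam)
    if fn: cv2.imwrite('pics/'+fn,cv2.cvtColor(p["pixels"],cv2.COLOR_RGB2BGR))
    return p
def ray(p,uv):
    d=np.array([(uv[0]-p["cx"])/p["fx"],(uv[1]-p["cy"])/p["fy"],1.]); T=np.array(p["pose"])
    return T[:3,3],T[:3,:3]@d
def at_z(p,uv,z):
    o,d=ray(p,uv); return o+d*(z-o[2])/d[2]
def proj(p,X):
    T=np.array(p["pose"]); c=T[:3,:3].T@(np.array(X)-T[:3,3]); return [p["fx"]*c[0]/c[2]+p["cx"],p["fy"]*c[1]/c[2]+p["cy"]]
E
python3 - <<'E'
from h import *
np.set_printoptions(precision=3,suppress=True)
Z=dict(bottle_a_mid=.04,dish_a_mid=.01,slide_box_mid=.011,bottle_tray=0,dish_tray=0,slide_tray=0,jar=0)
for c in("top","side"):
    p=shot(c,c+"1.png"); print(c,np.array(p["pose"])[:3,3])
    for n,z in Z.items():
        for r in env.pinpoint(p,n):
            print(n,round(r["confidence"],2),np.round(r["location"]),at_z(p,r["location"],z)[:2])
s=env.sense(); print(s["tcp_pos"],s["tcp_rot"],s["time"])
E
```

```text
pics
top [0.374 0.008 0.855]
bottle_a_mid 0.85 [408. 284.] [ 0.441 -0.157]
dish_a_mid 0.78 [221. 208.] [0.632 0.184]
dish_a_mid 0.72 [410. 284.] [ 0.442 -0.167]
bottle_tray 0.61 [322. 207.] [ 0.615 -0.018]
dish_tray 0.76 [519. 258.] [ 0.47  -0.387]
dish_tray 0.64 [322. 206.] [ 0.617 -0.017]
slide_tray 0.97 [128. 304.] [0.464 0.374]
jar 0.72 [473. 148.] [ 0.707 -0.34 ]
side [0.236 0.777 0.815]
bottle_a_mid 0.78 [395. 207.] [ 0.44  -0.158]
dish_a_mid 0.89 [239. 310.] [0.633 0.189]
slide_box_mid 0.72 [374. 269.] [0.434 0.004]
bottle_tray 0.71 [291. 243.] [ 0.619 -0.017]
dish_tray 0.59 [407. 164.] [ 0.469 -0.373]
slide_tray 0.77 [288. 433.] [0.456 0.377]
jar 0.9 [309. 153.] [ 0.709 -0.335]
[ 0.198 -0.619  0.219] [ 0.988  0.154  0.    -0.   ] 0.8
```

View pics/top1.png

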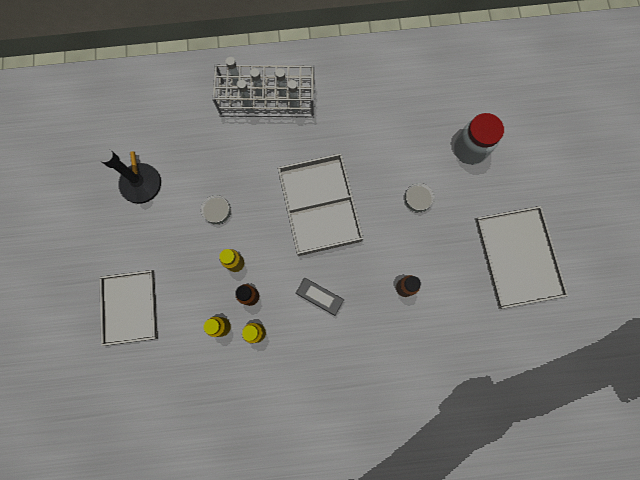

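View pics/side1.png

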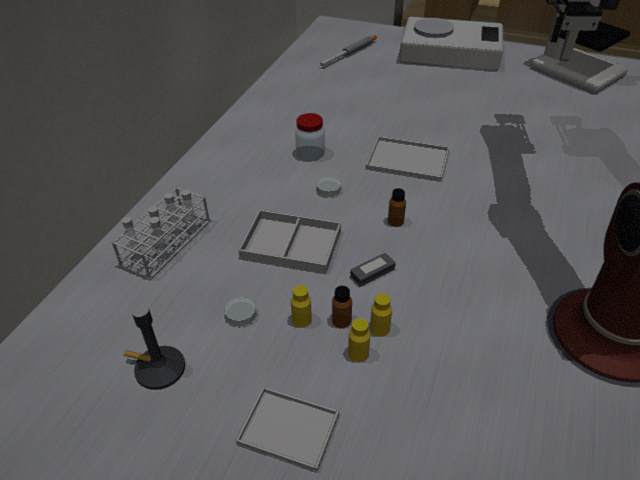

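The top view shows amber bottles with black caps at about (247,294) and (408,286). The yellow look-alikes are at (231,260), (216,326) and (253,332). The dishes are at (216,209) and (419,197), and the slide box is at (319,296). The bottle tray is at (320,205), the dish tray at (521,257), the slide tray at (129,307) and the jar at (486,130). In the side view the amber bottles are at (397,207) and (342,307), with yellow ones at (301,306), (381,315) and (359,341). I choose the two amber bottles and will check the choice in a crop.

Run:
```python
from h import *
np.set_printoptions(precision=3,suppress=True)
p=shot("top"); q=shot("side")
a=p["pixels"][235:350,195:435]; b=q["pixels"][180:370,280:420]
a=cv2.resize(a,None,fx=2.6,fy=2.6,interpolation=cv2.INTER_CUBIC); b=cv2.resize(b,None,fx=1.5,fy=1.5)
im=np.zeros((590,max(a.shape[1],b.shape[1]),3),np.uint8); im[:a.shape[0],:a.shape[1]]=a; im[a.shape[0]:a.shape[0]+b.shape[0],:b.shape[1]]=b
cv2.imwrite('pics/crop1.png',im[:,:,::-1])
for nm,pic in(("top",p),("side",q)):
    hsv=cv2.cvtColor(pic["pixels"],cv2.COLOR_RGB2HSV)
    Y=cv2.inRange(hsv,(20,180,90),(35,255,255))
    A=cv2.inRange(hsv,(0,120,25),(17,255,140))
    K=cv2.inRange(pic["pixels"],(0,0,0),(38,34,34))
    for t,m in(("yel",Y),("amb",A),("blk",K)):
        n,l,s,c=cv2.connectedComponentsWithStats(m)
        for i in range(1,n):
            if s[i,4]>60 and 170<c[i][1]<370 and 190<c[i][0]<440: print(nm,t,s[i],c[i])
    for n in("bottle_a_mid","dish_a_mid","slide_box_mid"):
        for r in env.spot_in(pic,n): print(nm,n,round(r["confidence"],2),np.round(r["location"],1))
def quad(z,pts,n):
    P=np.array([at_z(p,u,z)[:2] for u in pts]); c=P.mean(0); (cc,wh,ang)=cv2.minAreaRect((P*1000).astype(np.float32))
    print(n,c,cc,wh,ang)
quad(.026,[(278,169),(340,156),(362,240),(299,254)],"btray")
quad(.014,[(476,219),(541,207),(566,296),(501,308)],"dtray")
quad(.014,[(101,275),(153,270),(157,340),(103,345)],"stray")
quad(.022,[(303,278),(344,297),(336,315),(296,297)],"box")
print([at_z(p,u,.02)[:2] for u in[(216,208.5),(419,196.5)]])
```

```text
top yel [220 249  20  19 267] [228.794 257.742]
top yel [204 317  21  20 286] [213.573 326.542]
top yel [243 323  20  20 290] [251.707 332.672]
top amb [401 276  18  20  90] [406.256 286.789]
top amb [237 284  22  22 166] [250.024 296.627]
top blk [236 285  16  16 192] [243.432 292.854]
top blk [245 288  14  17  68] [254.279 298.353]
top bottle_a_mid 0.56 [410.6 287.8]
top dish_a_mid 0.6 [218.5 212. ]
top slide_box_mid 0.91 [318.6 299. ]
side yel [294 285  14  11 121] [300.033 290.446]
side yel [375 294  15  11 132] [382.303 299.098]
side yel [292 296  18  12 122] [300.68  302.861]
side yel [372 305  20  12 126] [381.286 311.579]
side yel [353 319  15  12 150] [359.853 324.533]
side yel [350 330  20  13 138] [359.435 337.196]
side amb [388 199  18  27 372] [396.293 212.315]
side amb [333 297  19  31 460] [341.574 312.643]
side blk [392 189  13  13 134] [397.955 194.918]
side blk [388 211  12  15  83] [392.386 219.687]
side blk [351 264  44  22 231] [371.554 275.45 ]
side blk [334 286  16  17 206] [341.67  294.029]
side blk [332 313  19  15 131] [339.969 319.908]
side bottle_a_mid 0.59 [397.7 208. ]
side dish_a_mid 0.68 [240.5 313.3]
side dish_a_mid 0.41 [340.8 304.3]
side slide_box_mid 0.76 [373.7 270.7]
btray [ 0.615 -0.012] (615.1651611328125, -11.164474487304688) (177.82211303710938, 126.18285369873047) 7.1345295906066895
dtray [ 0.472 -0.386] (471.43695068359375, -386.0245361328125) (176.65850830078125, 131.88763427734375) 4.388270378112793
stray [0.457 0.368] (457.0804138183594, 367.67144775390625) (135.48304748535156, 99.86068725585938) 1.338407039642334
box [0.437 0.007] (436.96905517578125, 8.09033203125) (84.96463012695312, 37.774742126464844) 59.179935455322266
[array([0.63 , 0.191]), array([ 0.61 , -0.208])]
```

View pics/crop1.png

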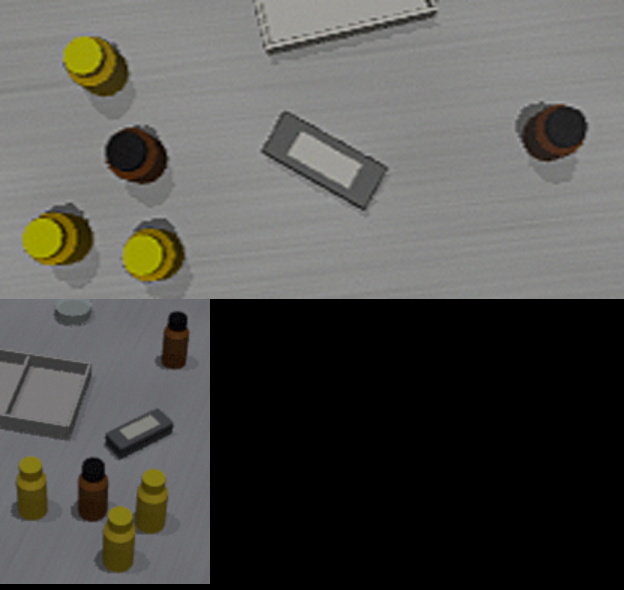

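The crop confirms amber bottles with black caps at (244,292) and (413,284) in the top view. The yellow ones surround the left amber bottle, so I need its clearances.

Run:
```python
from h import *
np.set_printoptions(precision=4,suppress=True)
p=shot("top"); q=shot("side"); print(p["fx"])
T=dict(B=(243.8,292.3),A=(412.7,283.8),y1=(227.7,257),y2=(212,326.5),y3=(251.5,333))
S=dict(B=(341.7,291),A=(398,192),y1=(300,289),y2=(359.8,323),y3=(382.3,297.5))
P={}
for k in T:
    P[k]=at_z(p,T[k],.08)[:2]; print(k,P[k],at_z(q,S[k],.08)[:2])
for k in("y1","y2","y3"):
    d=P[k]-P["B"]; print(k,np.linalg.norm(d),np.degrees(np.arctan2(d[1],d[0])))
s=env.sense(); print(s["tcp_pos"],s["tcp_rot"],s["gripper_width"],s["time"])
from scipy.spatial.transform import Rotation as R
print(R.from_quat(s["tcp_rot"]).as_matrix())
print(proj(q,[.46,.12,.08]))
```

```text
441.9491744255445
B [0.4542 0.1384] [0.4534 0.1409]
A [ 0.4369 -0.157 ] [ 0.4376 -0.1578]
y1 [0.5197 0.1624] [0.522  0.1616]
y2 [0.4017 0.1971] [0.4024 0.1966]
y3 [0.3834 0.1303] [0.3842 0.1308]
y1 0.06972012795823379 20.118608499023278
y2 0.078750508462783 131.85925787496186
y3 0.07126633523774858 -173.44037135277458
[ 0.1982 -0.619   0.2186] [ 0.988   0.1543  0.     -0.    ] 0.09292042883574196 1.3
[[ 0.9524  0.3049  0.    ]
 [ 0.3049 -0.9524  0.0001]
 [ 0.0001 -0.0001 -1.    ]]
[np.float64(342.17363030093884), np.float64(281.673283337925)]
```

Call:
send_rows(
  steps=[17,33,0,-0.024,17,33,0,-0.024,17,33,0,-0.024,17,33,0,-0.024,17,33,0,-0.024,17,33,0,-0.024,17,33,0,-0.024,17,33,0,-0.024],
  fingers=1,
)

```text
time: 1.97
tcp_pos: [0.3348, -0.3535, 0.219]
tcp_rot: [0.998, 0.058, 0.0, 0.0]
wrist_force: [0.5, -0.1, 0.7]
gripper_width: 0.0929
grip_force: 0.0
```

Call:
send_rows(
  steps=[17,33,0,0,17,33,0,0,17,33,0,0,17,33,0,0,17,33,0,0,17,33,0,0,0,0,0,0],
)

```text
time: 2.55
tcp_pos: [0.4402, -0.1485, 0.2191]
tcp_rot: [0.998, 0.066, 0.002, -0.002]
wrist_force: [0.1, 0.5, 0.0]
gripper_width: 0.0929
grip_force: 0.0
```

Call:
send_rows(
  steps=[0,0,-30,0,0,0,-30,0,0,0,-30,0,0,0,0,0,0,0,0,0],
)

```text
time: 2.97
tcp_pos: [0.4354, -0.157, 0.1281]
tcp_rot: [0.998, 0.059, -0.001, -0.001]
wrist_force: [-0.1, -0.0, -0.2]
gripper_width: 0.0932
grip_force: 0.0
```

Run:
```python
from h import *
p=shot("top"); q=shot("side","side2.png")
s=env.sense(); print(s["tcp_pos"],s["tcp_rot"],s["time"])
cv2.imwrite('pics/s2.png',cv2.resize(q["pixels"][60:300,300:560],None,fx=2.2,fy=2.2)[:,:,::-1])
```

```text
[ 0.43737142 -0.15758218  0.13006096] [9.98272107e-01 5.87425621e-02 1.36548922e-03 4.98217223e-04] 3.0667
```

View pics/s2.png

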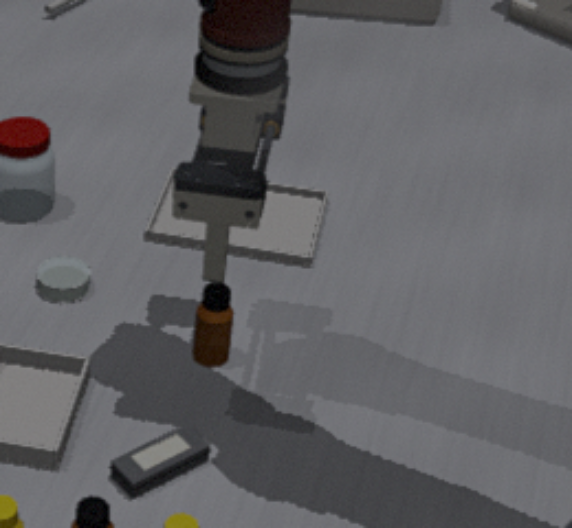

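The gripper is centred above amber bottle A (cap at crop (216,296)). I'll descend and grip it.

Call:
send_rows(
  steps=[0,0,-25,0,0,0,-25,0,0,0,-25,0,0,0,-18,0,0,0,-8,0,0,0,0,0,0,0,0,0],
)

```text
time: 3.65
tcp_pos: [0.4374, -0.1575, 0.0288]
tcp_rot: [0.998, 0.059, 0.001, 0.0]
wrist_force: [0.7, 0.2, -0.2]
gripper_width: 0.093
grip_force: 0.0
```

Call:
send_rows(
  steps=[0,0,0,0,0,0,0,0,0,0,0,0,0,0,0,0,0,0,0,0,0,0,0,0,0,0,0,0,0,0,0,0],
  fingers=-1,
)

```text
time: 4.32
tcp_pos: [0.4361, -0.157, 0.0276]
tcp_rot: [0.998, 0.059, -0.0, -0.0]
wrist_force: [0.6, -0.3, -0.5]
gripper_width: 0.044
grip_force: 0.0
```

Call:
send_rows(
  steps=[0,0,0,0,0,0,0,0,0,0,0,0,0,0,0,0,0,0,15,0,0,0,25,0,0,0,0,0],
)

```text
time: 4.9
tcp_pos: [0.438, -0.1575, 0.0702]
tcp_rot: [0.998, 0.059, 0.003, 0.001]
wrist_force: [0.6, -0.2, -0.5]
gripper_width: 0.0351
grip_force: 30.0
```

Call:
send_rows(
  steps=[0,0,25,0,0,0,35,0,10,7,0,0,20,13,0,0,28,19,0,0,28,19,0,0,28,19,0,0,28,19,0,0],
)

```text
time: 5.57
tcp_pos: [0.5788, -0.0595, 0.1262]
tcp_rot: [0.998, 0.059, -0.001, -0.0]
wrist_force: [0.9, -0.9, -0.4]
gripper_width: 0.0353
grip_force: 30.0
```

Call:
send_rows(
  steps=[28,19,0,0,28,19,0,0,15,10,0,0,9,4,0,0,0,0,0,0,0,0,0,0],
)

```text
time: 6.07
tcp_pos: [0.6572, -0.0086, 0.1257]
tcp_rot: [0.998, 0.059, -0.002, -0.0]
wrist_force: [-1.0, -0.3, -1.0]
gripper_width: 0.035
grip_force: 30.0
```

Run:
```python
from h import *
np.set_printoptions(precision=4,suppress=True)
p=shot("top"); q=shot("side")
s=env.sense(); print(s["tcp_pos"],s["tcp_rot"],s["time"],s["gripper_width"])
# overlay tray models
def tray(pic,im,c,yaw,L,W,H,col,div=False):
    R=np.array([[np.cos(yaw),-np.sin(yaw)],[np.sin(yaw),np.cos(yaw)]])
    for z in(0,H):
        P=[proj(pic,[*(np.array(c)+R@np.array(v)),z]) for v in((L/2,W/2),(-L/2,W/2),(-L/2,-W/2),(L/2,-W/2))]
        cv2.polylines(im,[np.round(P).astype(int)],True,col,1)
out=[]
for pic in(p,q):
    im=pic["pixels"].copy()
    tray(pic,im,(.616,-.0145),np.radians(7.1),.18,.13,.026,(255,0,0))
    tray(pic,im,(.4715,-.384),np.radians(4.4),.18,.13,.014,(0,255,0))
    tray(pic,im,(.458,.371),np.radians(1.3),.13,.10,.014,(0,0,255))
    out.append(im)
a=out[0][140:360,90:580]; b=out[1][120:480,200:460]
a=cv2.resize(a,None,fx=1.0,fy=1.0); 
im=np.zeros((590,780,3),np.uint8); im[:220,:490]=a; b=cv2.resize(b,None,fx=1.03,fy=1.03); im[219:219+b.shape[0],:b.shape[1]]=b
c=cv2.resize(out[1][120:480,200:460],None,fx=1,fy=1)
cv2.imwrite('pics/ov.png',im[:,:,::-1])
```

```text
[ 0.6568 -0.0101  0.1266] [ 0.9983  0.0583 -0.0013  0.0004] 6.1667 0.035409203753514036
```

View pics/ov.png

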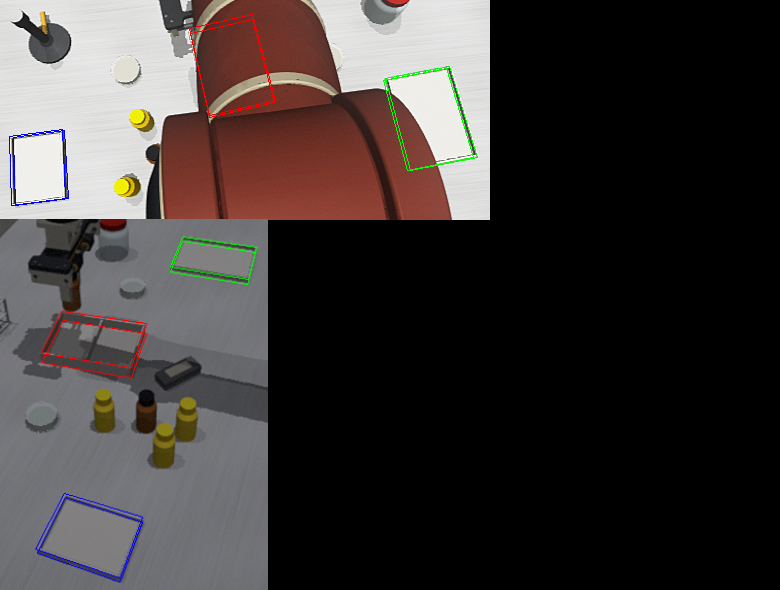

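The overlays fit the trays (bottle tray in red, dish tray in green, slide tray in blue). The bottle hangs over the far bay, so I'll lower it.

Call:
send_rows(
  steps=[0,0,-25,0,0,0,-25,0,0,0,-20,0,0,0,-12,0,0,0,-6,0,0,0,-5,0,0,0,0,0,0,0,0,0],
)

```text
time: 6.83
tcp_pos: [0.6589, -0.0092, 0.0356]
tcp_rot: [0.998, 0.059, 0.001, 0.0]
wrist_force: [-0.4, 0.7, -1.6]
gripper_width: 0.0354
grip_force: 30.0
```

Call:
send_rows(
  steps=[0,0,-3,0,0,0,0,0,0,0,0,0],
)

```text
time: 7.08
tcp_pos: [0.6585, -0.009, 0.0322]
tcp_rot: [0.998, 0.059, 0.0, -0.0]
wrist_force: [0.0, 0.5, 0.0]
gripper_width: 0.0349
grip_force: 30.0
```

Call:
send_rows(
  steps=[0,0,0,0,0,0,0,0,0,0,0,0,0,0,0,0,0,0,0,0,0,0,0,0,0,0,15,0,0,0,30,0],
  fingers=0.5,
)

```text
time: 7.75
tcp_pos: [0.6548, -0.009, 0.0731]
tcp_rot: [0.998, 0.059, -0.005, -0.0]
wrist_force: [-0.2, 0.2, -0.5]
gripper_width: 0.0698
grip_force: 0.0
```

Call:
send_rows(
  steps=[0,0,30,0,0,0,28,0,-10,7,0,0,-20,15,0,0,-28,20,0,0,-28,20,0,0,-28,20,0,0,-28,20,0,0],
  fingers=0.9,
)

```text
time: 8.42
tcp_pos: [0.5148, 0.0937, 0.1348]
tcp_rot: [0.998, 0.059, 0.0, -0.0]
wrist_force: [-0.2, -0.2, -0.2]
gripper_width: 0.0884
grip_force: 0.0
```

Call:
send_rows(
  steps=[-28,20,0,0,-20,15,0,0,-14,12,0,0,0,0,0,0,0,0,0,0,0,0,0,0],
)

```text
time: 8.92
tcp_pos: [0.4555, 0.1392, 0.1349]
tcp_rot: [0.998, 0.058, 0.001, 0.0]
wrist_force: [0.2, 0.6, -0.9]
gripper_width: 0.0882
grip_force: 0.0
```

Run:
```python
from h import *
q=shot("side")
s=env.sense(); print(s["tcp_pos"],s["tcp_rot"],s["time"],s["gripper_width"])
cv2.imwrite('pics/s3.png',cv2.resize(q["pixels"][130:370,220:480],None,fx=2.2,fy=2.2)[:,:,::-1])
```

```text
[0.45566677 0.13889438 0.13478753] [9.98328926e-01 5.77814989e-02 7.79011512e-04 2.17610597e-04] 8.9667 0.08835521579448558
```

View pics/s3.png

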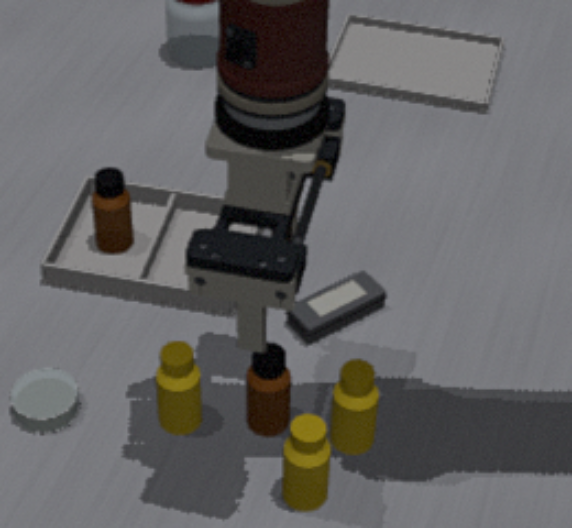

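Bottle A stands in the far bay at crop (112,212). The gripper is over bottle B (cap at crop (268,362)), and the fingers fit between the yellow bottles. I'll descend and grip it.

Call:
send_rows(
  steps=[-1,1,-25,0,0,0,-25,0,0,0,-25,0,0,0,-20,0,0,0,-12,0,0,0,0,0,0,0,0,0],
  fingers=0.6,
)

```text
time: 9.55
tcp_pos: [0.4539, 0.1399, 0.0271]
tcp_rot: [0.998, 0.058, -0.0, 0.0]
wrist_force: [0.3, 0.2, -0.2]
gripper_width: 0.0745
grip_force: 0.0
```

Call:
send_rows(
  steps=[0,0,0,0,0,0,0,0,0,0,0,0,0,0,0,0,0,0,0,0,0,0,0,0,0,0,0,0,0,0,0,0],
  fingers=-1,
)

```text
time: 10.22
tcp_pos: [0.4533, 0.1409, 0.0279]
tcp_rot: [0.998, 0.059, 0.0, 0.0]
wrist_force: [-0.7, -1.3, 2.8]
gripper_width: 0.0353
grip_force: 30.0
```

Call:
send_rows(
  steps=[0,0,10,0,0,0,20,0,0,0,30,0,0,0,30,0,0,0,20,0,8,-10,0,0,15,-20,0,0,20,-27,0,0],
)

```text
time: 10.88
tcp_pos: [0.4953, 0.0862, 0.1388]
tcp_rot: [0.998, 0.062, 0.0, -0.001]
wrist_force: [-0.2, 0.7, -1.2]
gripper_width: 0.0349
grip_force: 30.0
```

Call:
send_rows(
  steps=[22,-30,0,0,22,-30,0,0,17,-23,0,0,10,-14,0,0,4,-6,0,0,0,0,0,0,0,0,0,0],
)

```text
time: 11.47
tcp_pos: [0.5702, -0.0178, 0.1375]
tcp_rot: [0.998, 0.059, -0.001, -0.001]
wrist_force: [0.3, 1.0, -1.8]
gripper_width: 0.0354
grip_force: 30.0
```

Call:
send_rows(
  steps=[0,0,-25,0,0,0,-25,0,0,0,-25,0,0,0,-15,0,0,0,-10,0,0,0,0,0,0,0,0,0,0,0,0,0],
)

```text
time: 12.13
tcp_pos: [0.572, -0.0182, 0.0388]
tcp_rot: [0.998, 0.059, 0.001, -0.0]
wrist_force: [0.4, -0.3, -1.0]
gripper_width: 0.0354
grip_force: 30.0
```

Call:
send_rows(
  steps=[0,0,-4,0,0,0,-2,0,0,0,0,0,0,0,0,0],
)

```text
time: 12.47
tcp_pos: [0.5715, -0.019, 0.032]
tcp_rot: [0.998, 0.059, 0.0, -0.0]
wrist_force: [0.1, 0.7, -0.2]
gripper_width: 0.0351
grip_force: 30.0
```

Call:
send_rows(
  steps=[0,0,0,0,0,0,0,0,0,0,0,0,0,0,0,0,0,0,0,0,0,0,0,0,0,0,15,0,0,0,30,0],
  fingers=0.5,
)

```text
time: 13.13
tcp_pos: [0.5682, -0.019, 0.0739]
tcp_rot: [0.998, 0.059, -0.004, -0.0]
wrist_force: [-0.5, -0.6, -0.2]
gripper_width: 0.0695
grip_force: 0.0
```

Call:
send_rows(
  steps=[0,0,30,0,0,0,30,0,0,0,30,0,0,15,20,0,0,20,10,0,0,30,0,0,0,30,0,0,0,30,0,0],
)

```text
time: 13.8
tcp_pos: [0.571, 0.107, 0.1971]
tcp_rot: [0.998, 0.058, 0.0, -0.0]
wrist_force: [0.4, 0.4, 0.2]
gripper_width: 0.0697
grip_force: 0.0
```

Run:
```python
from h import *
np.set_printoptions(precision=4,suppress=True)
p=shot("top","top4.png");q=shot("side","side4.png")
s=env.sense(); print(s["tcp_pos"],s["time"])
for nm,pic in(("t",p),("s",q)):
    for n,z in(("dish_a_mid",.01),("slide_box_mid",.011),("bottle_a_mid",.044)):
        for r in env.pinpoint(pic,n): print(nm,n,round(r["confidence"],2),np.round(r["location"]),at_z(pic,r["location"],z)[:2])
```

```text
[0.5701 0.1141 0.1967] 13.9
t dish_a_mid 0.37 [519. 258.] [ 0.4693 -0.3834]
t slide_box_mid 0.73 [320. 295.] [0.4406 0.0064]
t slide_box_mid 0.18 [321. 206.] [ 0.6154 -0.0144]
t bottle_a_mid 0.84 [317. 179.] [ 0.6604 -0.0122]
s dish_a_mid 0.62 [241. 312.] [0.6274 0.1925]
s slide_box_mid 0.83 [372. 269.] [0.4374 0.0066]
s bottle_a_mid 0.69 [266. 222.] [ 0.6725 -0.0155]
```

View pics/side4.png

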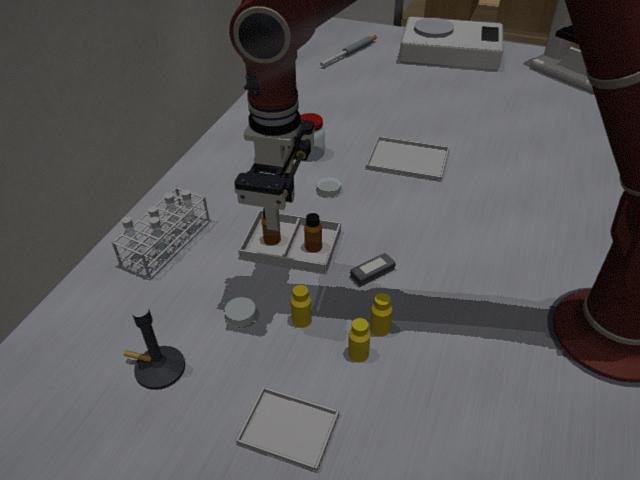

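Both bottles stand upright in their bays, at (271,235) and (313,235). Next is the left dish at (241,311).

Call:
send_rows(
  steps=[10,15,0,0,20,28,0,0,20,28,0,0,9,13,-10,0,0,0,-30,0,0,0,-30,0,0,0,0,0,0,0,0,0],
  fingers=0.8,
)

```text
time: 14.87
tcp_pos: [0.6293, 0.1882, 0.1252]
tcp_rot: [0.998, 0.058, -0.002, 0.001]
wrist_force: [-0.2, -0.0, 0.7]
gripper_width: 0.0837
grip_force: 0.0
```

Run:
```python
from h import *
q=shot("side")
s=env.sense(); print(s["tcp_pos"],s["gripper_width"],s["time"])
print(proj(q,[*s["tcp_pos"][:2],.02]),proj(q,[.630,.190,.02]))
cv2.imwrite('pics/s5.png',cv2.resize(q["pixels"][200:380,140:340],None,fx=3,fy=3)[:,:,::-1])
```

```text
[0.63084052 0.1888494  0.12725428] 0.08361393794661291 14.9167
[np.float64(239.91738951913044), np.float64(306.3542312863119)] [np.float64(240.04382983923358), np.float64(306.93127455716467)]
```

View pics/s5.png

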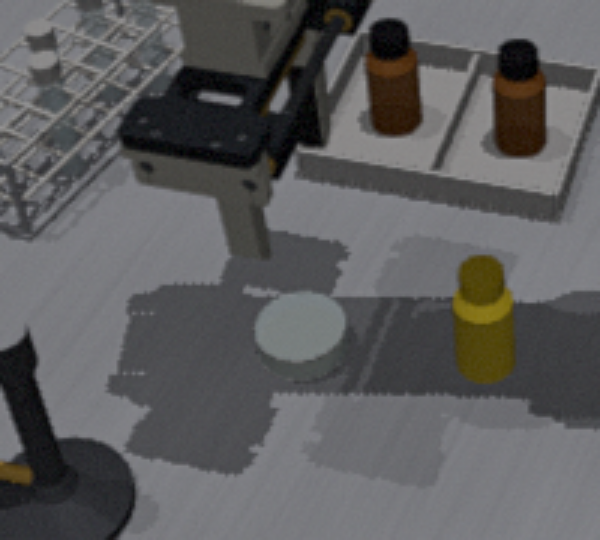

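The dish top is at crop (301,326), 2–3 mm further in +y than my estimate. The stand is clear, so I'll descend.

Call:
send_rows(
  steps=[0,2,-25,0,0,0,-25,0,0,0,-25,0,0,0,-20,0,0,0,-12,0,0,0,-6,0,0,0,0,0,0,0,0,0],
)

```text
time: 15.58
tcp_pos: [0.6315, 0.1922, 0.0153]
tcp_rot: [0.998, 0.059, 0.001, -0.0]
wrist_force: [-0.6, 0.2, -0.1]
gripper_width: 0.0836
grip_force: 0.0
```

Call:
send_rows(
  steps=[0,0,-5,0,0,0,-4,0,0,0,0,0,0,0,0,0,0,0,0,0,0,0,0,0,0,0,0,0,0,0,0,0],
  fingers=-1,
)

```text
time: 16.25
tcp_pos: [0.6303, 0.1921, 0.0048]
tcp_rot: [0.998, 0.059, 0.0, -0.0]
wrist_force: [0.1, -0.4, 0.6]
gripper_width: 0.0545
grip_force: 30.0
```

Call:
send_rows(
  steps=[0,0,0,0,0,0,0,0,0,0,15,0,0,0,25,0,0,0,30,0,0,0,30,0,0,0,0,0],
)

```text
time: 16.83
tcp_pos: [0.6345, 0.1933, 0.1114]
tcp_rot: [0.998, 0.059, 0.006, -0.002]
wrist_force: [0.9, 0.4, -0.4]
gripper_width: 0.0546
grip_force: 30.0
```

Call:
send_rows(
  steps=[0,0,35,0,0,0,35,0,-5,-14,0,0,-10,-29,0,0,-13,-37,0,0,-13,-37,0,0,-13,-37,0,0,-13,-37,0,0],
)

```text
time: 17.5
tcp_pos: [0.562, -0.0006, 0.1743]
tcp_rot: [0.998, 0.059, -0.0, 0.0]
wrist_force: [0.9, 0.2, -0.5]
gripper_width: 0.0544
grip_force: 30.0
```

Call:
send_rows(
  steps=[-13,-37,0,0,-13,-37,0,0,-13,-37,0,0,-13,-37,0,0,-13,-37,0,0,-13,-37,0,0,-13,-37,0,0,-13,-37,0,0],
)

```text
time: 18.17
tcp_pos: [0.458, -0.2966, 0.1744]
tcp_rot: [0.998, 0.059, -0.0, -0.0]
wrist_force: [1.8, 0.6, -0.1]
gripper_width: 0.0541
grip_force: 30.0
```

Call:
send_rows(
  steps=[-13,-37,0,0,-10,-29,0,0,-5,-18,0,0,-2,-8,0,0,0,0,-20,0,0,0,-30,0,0,0,0,0,0,0,0,0],
)

```text
time: 18.83
tcp_pos: [0.4289, -0.3849, 0.1234]
tcp_rot: [0.998, 0.06, -0.001, -0.002]
wrist_force: [0.4, -0.3, -0.2]
gripper_width: 0.0543
grip_force: 30.0
```

Run:
```python
from h import *
p=shot("top");q=shot("side")
s=env.sense(); print(s["tcp_pos"],s["tcp_rot"],s["gripper_width"],s["time"])
im=np.zeros((520,800,3),np.uint8)
a=cv2.resize(q["pixels"][60:320,220:480],None,fx=2,fy=2);im[:520,:520]=a;b=p["pixels"][180:400,360:640];im[:220,520:800]=b
cv2.imwrite('pics/s6.png',im[:,:,::-1])
```

```text
[ 0.43039744 -0.38664849  0.12575236] [9.98221057e-01 5.96150379e-02 7.98062069e-04 3.64117281e-04] 0.05436629013440433 18.9333
```

View pics/s6.png

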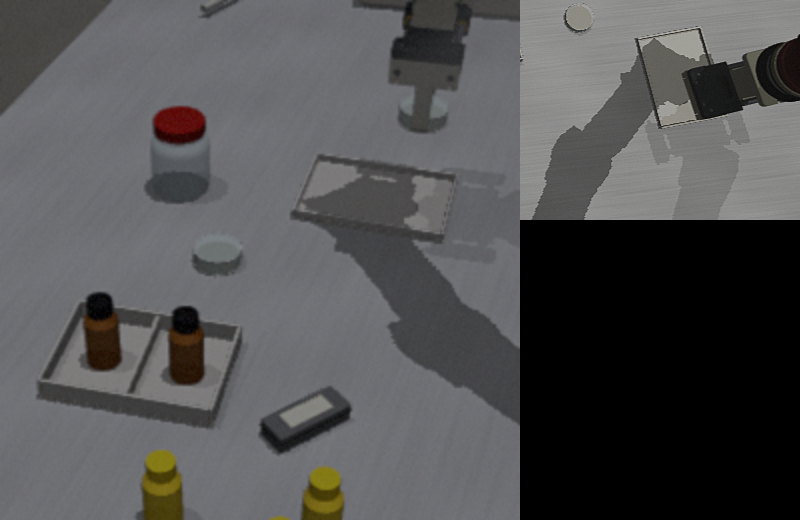

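The dish is held over the near half of the dish tray. Both bottles and the jar are fine, so I'll lower it.

Call:
send_rows(
  steps=[0,0,-25,0,0,0,-25,0,0,0,-25,0,0,0,-18,0,0,0,-10,0,0,0,-6,0,0,0,0,0,0,0,0,0],
)

```text
time: 19.6
tcp_pos: [0.4301, -0.3876, 0.0168]
tcp_rot: [0.998, 0.059, 0.001, 0.001]
wrist_force: [0.3, 0.5, -0.4]
gripper_width: 0.0542
grip_force: 30.0
```

Call:
send_rows(
  steps=[0,0,-4,0,0,0,-3,0,0,0,0,0,0,0,0,0],
)

```text
time: 19.93
tcp_pos: [0.4292, -0.3871, 0.0089]
tcp_rot: [0.998, 0.059, 0.0, 0.0]
wrist_force: [0.1, -1.0, -0.3]
gripper_width: 0.0545
grip_force: 30.0
```

Call:
send_rows(
  steps=[0,0,0,0,0,0,0,0,0,0,0,0,0,0,0,0,0,0,10,0,0,0,25,0,0,0,35,0,0,0,35,0],
  fingers=0.5,
)

```text
time: 20.6
tcp_pos: [0.4286, -0.3865, 0.1148]
tcp_rot: [0.998, 0.059, -0.001, -0.001]
wrist_force: [0.5, 0.1, -0.7]
gripper_width: 0.0699
grip_force: 0.0
```

Call:
send_rows(
  steps=[0,0,30,0,10,10,10,0,26,26,0,0,28,28,0,0,28,28,0,0,28,28,0,0,28,28,0,0,22,21,0,0],
  fingers=0.8,
)

```text
time: 21.27
tcp_pos: [0.6016, -0.2129, 0.1536]
tcp_rot: [0.998, 0.061, 0.0, -0.001]
wrist_force: [0.5, 0.9, 0.4]
gripper_width: 0.0835
grip_force: 0.0
```

Call:
send_rows(
  steps=[10,10,-20,0,0,0,-20,0,0,0,0,0,0,0,0,0],
)

```text
time: 21.6
tcp_pos: [0.608, -0.2074, 0.1125]
tcp_rot: [0.998, 0.059, -0.002, -0.001]
wrist_force: [-0.0, -0.2, -0.0]
gripper_width: 0.084
grip_force: 0.0
```

Run:
```python
from h import *
p=shot("top");q=shot("side")
s=env.sense(); print(s["tcp_pos"],s["tcp_rot"],s["gripper_width"],s["time"])
print(at_z(q,(329,183.5),.02),proj(q,[.61,-.208,.02]))
for pic in(p,q):
    for r in env.pinpoint(pic,"dish_a_mid"): print(r,at_z(pic,r["location"],.01))
im=np.zeros((520,800,3),np.uint8)
a=cv2.resize(q["pixels"][90:250,290:460],None,fx=3,fy=3);im[:480,:510]=a;b=p["pixels"][100:400,350:640];im[:300,510:800]=b
cv2.imwrite('pics/s7.png',im[:,:,::-1])
```

```text
[ 0.60919398 -0.20911424  0.11466046] [9.98309896e-01 5.81109400e-02 4.57535023e-04 5.10987574e-04] 0.08342241786194345 21.7
[ 0.6085284  -0.21033314  0.02      ] [np.float64(328.02791682644875), np.float64(183.9503959031733)]
{'location': [527.7, 279.9], 'confidence': 0.6} [ 0.42615998 -0.39146223  0.01      ]
{'location': [426.0, 160.1], 'confidence': 0.88} [ 0.42744614 -0.38985993  0.01      ]
{'location': [311.2, 153.2], 'confidence': 0.35} [ 0.69706907 -0.32231931  0.01      ]
```

View pics/s7.png

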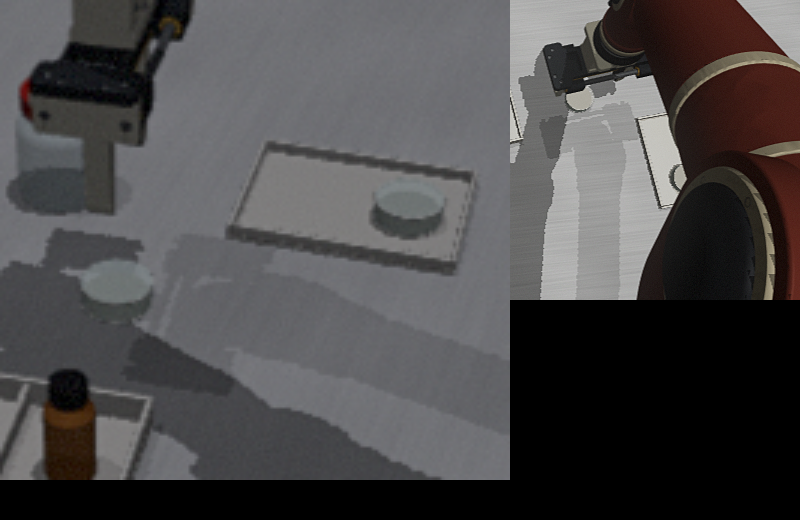

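The first dish lies flat in the tray at crop (408,205). The TCP is centred over the second dish at crop (117,285), so I'll descend and grip it.

Call:
send_rows(
  steps=[0,0,-25,0,0,0,-25,0,0,0,-25,0,0,0,-18,0,0,0,-10,0,0,0,-6,0,0,0,0,0,0,0,0,0],
)

```text
time: 22.47
tcp_pos: [0.61, -0.2085, 0.0057]
tcp_rot: [0.998, 0.059, 0.001, 0.0]
wrist_force: [-0.6, -0.5, -0.5]
gripper_width: 0.0838
grip_force: 0.0
```

Call:
send_rows(
  steps=[0,0,0,0,0,0,0,0,0,0,0,0,0,0,0,0,0,0,0,0,0,0,0,0,0,0,0,0,0,0,0,0],
  fingers=-1,
)

```text
time: 23.13
tcp_pos: [0.6095, -0.2083, 0.0051]
tcp_rot: [0.998, 0.059, 0.0, 0.0]
wrist_force: [-0.5, 0.1, 3.8]
gripper_width: 0.0543
grip_force: 30.0
```

Call:
send_rows(
  steps=[0,0,15,0,0,0,25,0,0,0,30,0,0,0,30,0,-6,-10,0,0,-14,-25,0,0,-18,-33,0,0,-18,-33,0,0],
)

```text
time: 23.8
tcp_pos: [0.5525, -0.3087, 0.104]
tcp_rot: [0.998, 0.06, -0.0, -0.001]
wrist_force: [-0.2, -0.9, -0.5]
gripper_width: 0.0545
grip_force: 30.0
```

Call:
send_rows(
  steps=[-18,-33,0,0,-13,-23,0,0,-6,-11,0,0,-2,-4,0,0,0,0,0,0,0,0,-20,0,0,0,-20,0,0,0,0,0],
)

```text
time: 24.47
tcp_pos: [0.514, -0.3744, 0.0608]
tcp_rot: [0.998, 0.061, -0.002, -0.004]
wrist_force: [-1.0, -0.6, -0.7]
gripper_width: 0.0545
grip_force: 30.0
```

Call:
send_rows(
  steps=[0,0,-20,0,0,0,-15,0,0,0,-10,0,0,0,-6,0,0,0,-4,0,0,0,0,0,0,0,0,0],
)

```text
time: 25.05
tcp_pos: [0.5149, -0.38, 0.0103]
tcp_rot: [0.998, 0.059, 0.001, 0.0]
wrist_force: [-0.1, 0.3, 0.3]
gripper_width: 0.0544
grip_force: 30.0
```

Next I release, rise, and head for the slide box at about (0.438, 0.007).

Call:
send_rows(
  steps=[0,0,-1,0,0,0,0,0,0,0,0,0],
)

```text
time: 25.3
tcp_pos: [0.5143, -0.3803, 0.0091]
tcp_rot: [0.998, 0.059, 0.0, 0.0]
wrist_force: [-0.4, -0.1, 0.0]
gripper_width: 0.0542
grip_force: 30.0
```

Call:
send_rows(
  steps=[0,0,0,0,0,0,0,0,0,0,0,0,0,0,0,0,0,0,10,0,0,0,25,0,0,0,35,0,0,0,40,0],
  fingers=0.5,
)

```text
time: 25.97
tcp_pos: [0.513, -0.3792, 0.1188]
tcp_rot: [0.998, 0.059, -0.002, -0.001]
wrist_force: [1.2, -0.2, 0.6]
gripper_width: 0.0699
grip_force: 0.0
```

Run:
```python
from h import *
p=shot("top");q=shot("side")
s=env.sense(); print(s["tcp_pos"],s["tcp_rot"],s["gripper_width"],s["time"])
for pic in(p,q):
    for n in("dish_a_mid","slide_box_mid"):
        for r in env.pinpoint(pic,n): print(n,r,at_z(pic,r["location"],.014))
im=np.zeros((600,800,3),np.uint8)
a=cv2.resize(q["pixels"][130:290,330:460],None,fx=3,fy=3);im[:480,:390]=a;b=cv2.resize(p["pixels"][270:325,285:355],None,fx=5.5,fy=5.5);im[:b.shape[0],400:400+b.shape[1]]=b
cv2.imwrite('pics/s8.png',im[:480,:,::-1])
```

```text
[ 0.5186194  -0.3830911   0.12688314] [0.99824244 0.05872269 0.00633274 0.00485416] 0.06953022276252213 26.0667
dish_a_mid {'location': [527.6, 279.2], 'confidence': 0.91} [ 0.42724653 -0.38965465  0.014     ]
slide_box_mid {'location': [319.8, 301.0], 'confidence': 0.92} [0.42917523 0.00795751 0.014     ]
dish_a_mid {'location': [424.3, 159.2], 'confidence': 0.7} [ 0.43118481 -0.38632516  0.014     ]
slide_box_mid {'location': [373.5, 267.1], 'confidence': 0.84} [0.43622121 0.00321804 0.014     ]
```

View pics/s8.png

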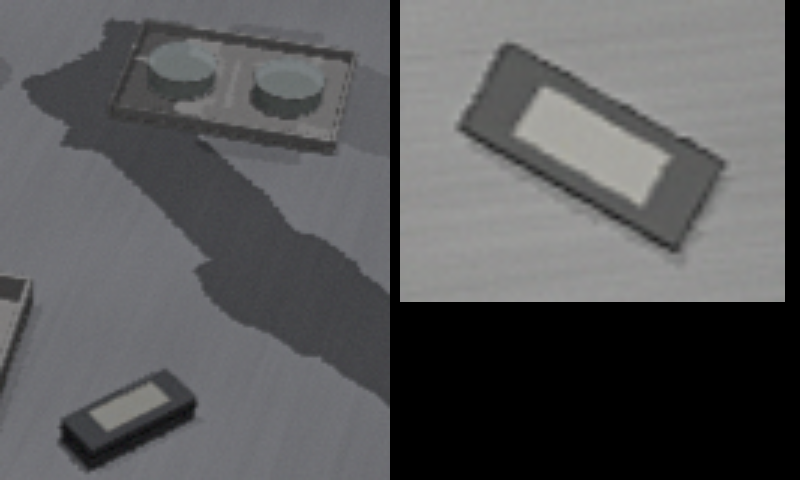

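Both dishes lie flat side by side in the dish tray, at crop (182,65) and (287,85). The box top corners are at crop (508,42), (725,163), (678,243) and (462,122).

Run:
```python
from h import *
p=shot("top")
P=np.array([at_z(p,u,.022)[:2] for u in[(304.6,277.6),(344.1,299.6),(335.5,314.2),(296.3,292.2)]])
d=P[0]+P[3]-P[1]-P[2]; print(P.mean(0),np.linalg.norm(d)/2,np.degrees(np.arctan2(d[1],d[0])))
print(env.sense()["tcp_pos"],env.sense()["time"])
```

```text
[0.43818157 0.00648883] 0.08440107685417196 54.72635513197656
[ 0.51310196 -0.37925212  0.11724986] 26.3167
```

Call:
send_rows(
  steps=[-3,14,10,0,-6,30,0,0.085,-7,36,0,0.085,-7,36,0,0.085,-7,36,0,0.085,-7,36,0,0.085,-7,36,0,0.085,-7,36,0,0.085],
  fingers=0.4,
)

```text
time: 26.98
tcp_pos: [0.4616, -0.1182, 0.1275]
tcp_rot: [0.936, 0.351, -0.001, -0.001]
wrist_force: [0.6, 0.2, 0.8]
gripper_width: 0.0652
grip_force: 0.0
```

Call:
send_rows(
  steps=[-7,36,0,0.085,-7,36,0,0.085,-6,30,0,0.085,-4,16,0,0,-1,8,-20,0,0,0,-20,0,0,0,0,0,0,0,0,0],
)

```text
time: 27.65
tcp_pos: [0.4368, 0.0058, 0.0874]
tcp_rot: [0.885, 0.465, -0.002, -0.001]
wrist_force: [0.3, -0.4, 0.6]
gripper_width: 0.0648
grip_force: 0.0
```

Run:
```python
from h import *
from scipy.spatial.transform import Rotation as R
q=shot("side")
s=env.sense(); y=R.from_quat(s["tcp_rot"]).as_matrix()[:,1]; print(s["tcp_pos"],np.degrees(np.arctan2(y[1],y[0])),s["qpos"],s["gripper_width"],s["time"])
```

```text
[0.43772233 0.00567799 0.08824323] -34.57554917670997 [ 0.11005415  0.51490086 -0.24467082  2.15205056  0.24991509  0.50278081
 -0.92766466] 0.06545009814748318 27.7
```

Call:
send_rows(
  steps=[0,0,-25,0,0,0,-25,0,0,0,-17,0,0,0,-8,0,0,0,-5,0,0,0,0,0,0,0,0,0],
)

```text
time: 28.28
tcp_pos: [0.4389, 0.0058, 0.0093]
tcp_rot: [0.885, 0.465, 0.001, 0.0]
wrist_force: [0.4, 0.4, 1.1]
gripper_width: 0.065
grip_force: 0.0
```

Call:
send_rows(
  steps=[0,0,0,0,0,0,0,0,0,0,0,0,0,0,0,0,0,0,0,0,0,0,0,0,0,0,0,0,0,0,0,0],
  fingers=-1,
)

```text
time: 28.95
tcp_pos: [0.4381, 0.006, 0.0089]
tcp_rot: [0.885, 0.465, -0.0, 0.0]
wrist_force: [-1.0, 1.3, 5.2]
gripper_width: 0.0339
grip_force: 30.0
```

Call:
send_rows(
  steps=[0,0,20,0,0,0,35,0,0,0,40,0,0,0,40,0,1,15,5,0,2,30,0,-0.086,2,38,0,-0.086,2,38,0,-0.086],
)

```text
time: 29.62
tcp_pos: [0.4453, 0.1272, 0.1488]
tcp_rot: [0.939, 0.344, 0.0, 0.0]
wrist_force: [1.4, 0.7, -0.4]
gripper_width: 0.0338
grip_force: 30.0
```

Call:
send_rows(
  steps=[2,38,0,-0.086,2,38,0,-0.086,2,38,0,-0.086,2,38,0,-0.086,2,38,0,-0.086,2,30,0,-0.086,1,16,0,-0.086,0,8,0,-0.086],
)

```text
time: 30.28
tcp_pos: [0.4567, 0.375, 0.1478]
tcp_rot: [1.0, 0.011, -0.0, -0.001]
wrist_force: [-0.2, 0.1, -1.1]
gripper_width: 0.0338
grip_force: 30.0
```

Call:
send_rows(
  steps=[0,0,-20,0,0,0,-30,0,0,0,-20,0,0,0,0,0,0,0,0,0],
)

```text
time: 30.7
tcp_pos: [0.4574, 0.3703, 0.0775]
tcp_rot: [1.0, 0.011, -0.001, 0.001]
wrist_force: [1.1, -0.1, -0.2]
gripper_width: 0.0336
grip_force: 30.0
```

Run:
```python
from h import *
from scipy.spatial.transform import Rotation as R
p=shot("top");q=shot("side")
s=env.sense(); y=R.from_quat(s["tcp_rot"]).as_matrix()[:,1]; print(s["tcp_pos"],np.degrees(np.arctan2(y[1],y[0])),s["gripper_width"],s["time"])
im=np.zeros((520,800,3),np.uint8)
a=cv2.resize(q["pixels"][280:480,180:400],None,fx=2.2,fy=2.2);im[:440,:484]=a;b=p["pixels"][220:440,60:360];im[:220,500:800]=b
cv2.imwrite('pics/s9.png',im[:,:,::-1])
```

```text
[0.45896534 0.37153402 0.07971791] -88.76087134160026 0.03348906468112032 30.8
```

View pics/s9.png

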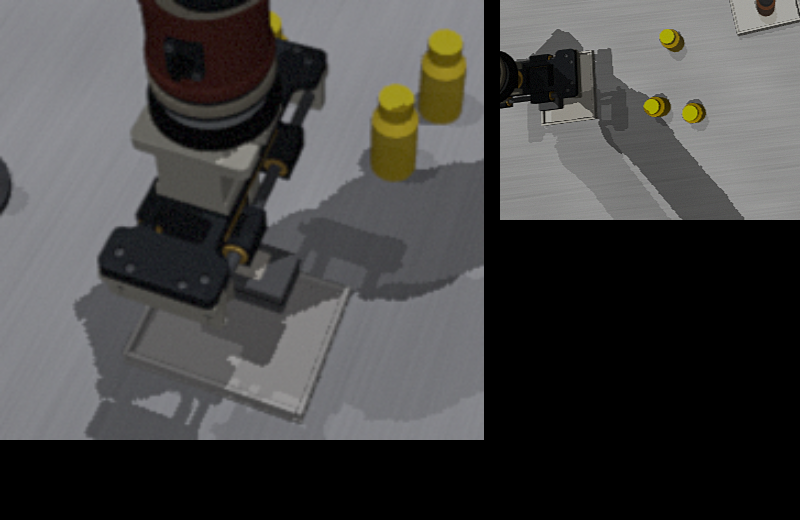

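The slide box is held aligned above the small tray, so I'll lower and release it with a small opening.

Call:
send_rows(
  steps=[0,0,-20,0,0,0,-20,0,0,0,-13,0,0,0,-7,0,0,0,-4,0,0,0,0,0,0,0,0,0],
)

```text
time: 31.38
tcp_pos: [0.4589, 0.3716, 0.0157]
tcp_rot: [1.0, 0.011, 0.001, -0.001]
wrist_force: [0.2, -0.4, -1.4]
gripper_width: 0.0337
grip_force: 30.0
```

Call:
send_rows(
  steps=[0,0,-2,0,0,0,0,0,0,0,0,0],
)

```text
time: 31.63
tcp_pos: [0.4584, 0.3712, 0.0132]
tcp_rot: [1.0, 0.011, 0.0, -0.0]
wrist_force: [0.0, -0.1, -1.2]
gripper_width: 0.0338
grip_force: 30.0
```

Call:
send_rows(
  steps=[0,0,0,0,0,0,0,0,0,0,0,0,0,0,0,0,0,0,10,0,0,0,25,0,0,0,35,0,0,0,40,0],
  fingers=0,
)

```text
time: 32.3
tcp_pos: [0.457, 0.37, 0.123]
tcp_rot: [1.0, 0.011, -0.002, 0.001]
wrist_force: [1.0, 0.6, -0.1]
gripper_width: 0.0466
grip_force: 0.0
```

Call:
send_rows(
  steps=[0,0,35,0,0,0,35,0,0,-20,20,0,0,-35,0,0,0,-35,0,0,0,-30,0,0,0,-15,0,0,0,0,0,0],
)

```text
time: 32.97
tcp_pos: [0.4587, 0.2309, 0.2136]
tcp_rot: [1.0, 0.007, 0.0, 0.001]
wrist_force: [0.2, 0.1, -0.1]
gripper_width: 0.0463
grip_force: 0.0
```

Run:
```python
from h import *
p=shot("top");q=shot("side")
s=env.sense(); print(s["tcp_pos"],s["gripper_width"],s["time"])
im=np.zeros((480,800,3),np.uint8); im[:,:400]=q["pixels"][:,100:500]; im[:,400:]=p["pixels"][:,80:480]
cv2.imwrite('pics/s10.png',im[:,:,::-1])
```

```text
[0.4583039  0.23640485 0.21343056] 0.046314086056555494 33.0667
```

View pics/s10.png

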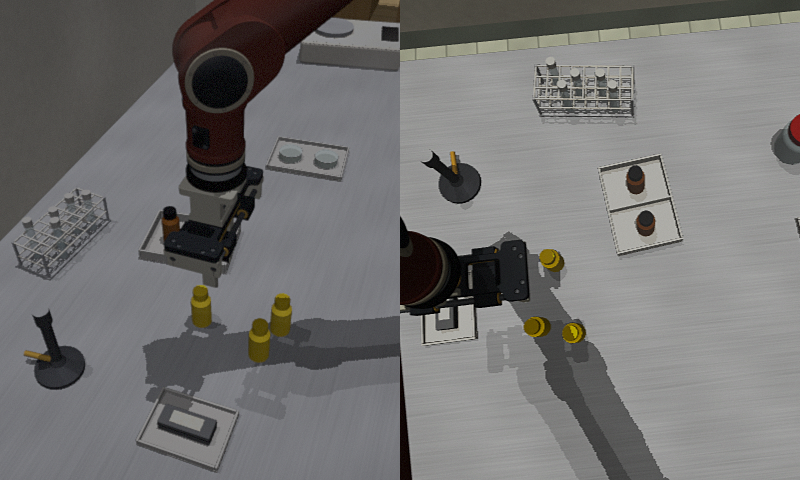

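Everything is in place. The box lies flat in the small tray at side crop (187,422), the dishes are in the large tray at (290,155) and (325,158), and the bottles stand upright one per bay at top crop (635,180) and (646,222). The yellow bottles and the jar are unmoved, so I'm handing in.

```bash
python3 -c "
from rig import env
print(env.close_job())"
```

```text
the job is handed in; nothing more can be done
None
```

The job is handed in: both amber bottles stand upright one per bay, both Petri dishes lie flat side by side in the large tray, the slide box lies flat in the small tray, and the jar was not touched (33 s of the 128 s used).

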